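Knock the stuck stamp inserts out of a cake mould

TASK

Both stamp inserts are stuck in the leaning cake mould. Take the mallet and knock each insert out into the yellow pan with brisk blows square on its sprung knock-out pin, striking until it drops; touch the pins with nothing but the mallet. Then stand the mallet back on its face on the bench beside the stand, and leave the boxes, bottle and label roll as they are.

Things in the scene. Friction and masses are not known exactly. Their poses are not given: they have to be found in the camera images.
- mould_stand: Fixed steel stand, 220 mm wide over its feet, holding an 80 x 170 x 34 mm aluminium mould block between its cheeks. Origin on the bench below the centre of the block's back face; x level, to the pan's far end, y left, z up. The block leans 30 degrees: its back face, where the pins are, has normal (-0.5, 0, 0.866) and centre (0, 0, 0.150). Its two cavities open down and forwards over the pan.
- pan_floor (a point): centre of the floor of the yellow plastic catch pan between the cheeks, fixed to the stand, at (0.060, 0, 0.005) in its frame, axes as the stand's: 205 mm long (x) by 168 mm wide (y) outside, walls 4 mm thick and 42 mm high.
- pin_left_top (a point): centre of the flat top of the knock-out pin behind the left (+y) cavity: steel head 22 mm in diameter, 7 mm thick, on a 12 mm stem with a return coil. z points out along the pin, normal to the back face. At rest it stands 22 mm off that face, at (-0.011, 0.038, 0.169) in the stand's frame. Nothing else stands more than 5 mm off the back face.
- pin_right_top (a point): the same for the right (-y) cavity, at (-0.011, -0.038, 0.169) in the stand's frame
- pin_left (a joint): how far the left pin is driven in along its axis, m: 0 at rest, 0.018 at its stop. Its spring pushes back with 2.4 N at rest, 5 N at the stop, and returns it. The tip meets the insert after 2 to 4 mm; how tightly that sticks differs: it adds some 10 to 20 N, at which a mallet yields several mm in the grip. It comes free, and drops by itself, only when the pin gets within about 1 mm of its stop.
- pin_right (a joint): the same for the right pin
- insert_left: stamp insert stuck in the left cavity: white plastic, 46 x 46 x 16 mm, 60 g, flower pattern on its outer face. Origin at its centre; z is its thickness, towards the mould's back face while stuck. It is then about 125 mm above the pan's floor; once dropped, less than 45 mm.
- insert_right: the same in the right cavity
- mallet: nylon mallet, about 0.45 kg, standing on one face: white cylindrical head 52 mm in diameter and 92 mm long (z), origin at the centre of its lower face. The black handle runs level from the head along -x, centred 46 mm above the lower face, to 178 mm from the head's axis; it is flat sided, 20 mm wide (y) and 26 mm high (z).
- mallet_grip (a point): point on the handle's centre line, 66 mm from the head's axis, at half the head's height (46 mm above the lower face): a good place to grip. Axes as the mallet's.
- cake_box_1: bystander: closed cake box, 118 x 138 x 58 mm, origin under its centre
- cake_box_2: bystander: the same
- spray_bottle: bystander: bottle 68 mm in diameter, 170 mm high, origin under its centre
- label_roll: bystander: roll of labels, 80 mm in diameter, 35 mm high, lying flat, origin under its centre

How it is judged:
By the outcome, as a careful person would: the job done as asked, in the order asked, and still so for the second after the job is handed in, with the robot touching nothing.
It also fails if it takes over 51 s, if anything falls off the work surface, if the arm or the gripper's body presses on something with over 40 N, if the wrist force passes 120 N, or if a joint passes its speed limit or range.

ROBOT

A 6-joint arm with a two-finger parallel gripper is mounted at the origin on the work surface. World frame = base frame: x ahead of the robot, y to its left, z up, the work surface at z = 0. Lengths are in mm, angles in rad, forces in N, time in s.
With the tool pointing down it reaches from about 350 to 775 mm from the base axis. Payload 7.3 kg.
Tool frame: the origin (TCP) lies on the mounting face of the last link; the fingertips stand 178 mm ahead of it and the grasp point (between the pads) lies 159 mm ahead of it (ctrl.pinch_z is the z of the grasp point in the tool frame, in mm); z points along the fingers, y is the line along which they close (so a half turn about z gives the same grasp; the last joint's range is limited). The gripper opens to 92 mm and grips with 3 to 60 N. Pads are 19 mm wide; open, the fingers measure 130 mm over their backs; the gripper's body (75 mm by 190 mm) begins 47 mm behind the grasp point.
Start: joints at [1.123, 0.342, 1.524, -0, 1.275, -0.146], TCP at [156.029, 501.281, 404.741] pointing down, gripper open.
Joint ranges: [-2.53, 2.53], [-0.77, 2.02], [0.04, 2.7], [-1, 4.14], [0.28, 2.66], [-3.11, 3.11]. Speed limits (rad/s): [2.57, 2.57, 3.14, 3.14, 3.14, 3.14].

INTERFACE

Orientations are given as a unit quaternion [w, x, y, z].
In Python, from bench import ctrl, viewer, hand_in gives the robot as it stands.
- The arm moves only by the tool drive_tool, never from a script. Its argument "commands" is text: rows parted by semicolons, each of 6 numbers parted by spaces: the shift along the tool's x, y, z scaled (see below), then the turn, a rotation vector about the tool's x, y, z scaled (see below). In form: tx ty tz ax ay az; .... A call has 1 to 5 rows; each row shifts and turns the commanded pose from where the row before left it, along the tool's axes as they then stand; what a row does not reach is not made up. The controller multiplies each number of a shift by 25 mm and each number of a turn by pi/2 rad. A row lasts 1/12 s, in which the tool goes at most 41.7 mm and 7.16 degrees, less where a joint would pass 70% of its speed; a pose out of reach is approached as far as the arm can. A call with a number of a shift or a turn outside -1 to 1 is refused whole. A call with a gripper value outside its range is refused whole. "grip" is the opening, from -1 (shut) to 1 (fully open), set as the call begins (left out, the last holds). The fingers move at their own pace and stop on an object; "newtons" is the grip in N (left out, the last holds). Time passes only in rows, so rows that do not move let the fingers close. It gives the time, the measured TCP pose, the force, the opening and the grip force at its end, in the units of the state.
- ctrl.get_obs(): the state, without advancing time (a new reading comes with each control period).
- viewer.camera(name): name is "scene" or "side" or "wrist"; returns the picture (384x512x3 uint8, blue, green, red); there is no depth.
- viewer.camera_model(name): a dict with "vfov" (degrees; the focal length in pixels is half the picture's height over the tangent of half this angle, whatever the lens; pixels are square), "cx", "cy" (the principal point, pixels), "T" (4x4, takes a point from camera to world coordinates). Camera axes: x right, y down, z forward; pixel columns grow to the right and rows downward; lengths in mm; the calibration is good to about 2 mm. A picture is of the moment at which its call begins: read the wrist's pose just before it. camera_model takes no time and is no camera call; for the wrist camera it gives the pose at the moment of the call.
- hand_in(): hands the job in; it is judged then, once.
The state is a dict: "time": time; "joint_pos": joint angles; "joint_vel": joint speeds; "joint_efforts": joint torques, N m; "position": TCP position; "eef_rot": TCP orientation; "contact_force": force on the tool from outside, world axes, zero at the start; "ft_torque": the same for the moment, N m; "gripper_width": opening from 0.0 (shut) to 1.0 (fully open); "finger_force": force on a finger pad.
Only numpy, scipy, OpenCV 4.12 (cv2) and the standard library are available. Lean on these libraries where they do the work, as an engineer would, in place of code of your own. Each camera call takes 0.05 s, during which the arm holds its last target. There are 200 camera calls.

## Working session

There is one attempt and no reset: what is moved stays moved. The work goes in short steps, Python scripts to look and compute and a tool call to move; the robot and the scene stay as the last step left them, time stands still between calls to the robot, and variables do not carry over. Pictures are saved under pics/ and viewed, at most 10 in all, crops included, and the job is handed in when it is done.

Besides the shell and the picture viewer there is one more tool, called after "Call:" as a command line: name --argument value ..., lists and objects as JSON in quotes. drive_tool: Moves the arm, as the interface text tells. Shifts and turns lie within -1 to 1; 1 stands for 25 mm of shift or pi/2 rad of turn. Its arguments: {"type":"object","properties":{"commands":{"type":"string"},"grip":{"type":"number"},"newtons":{"type":"number"}},"required":["commands"]}

```bash
mkdir -p pics; ls; python3 - <<'E'
from bench import ctrl, viewer
import cv2,numpy as np
print(ctrl.get_obs())
for n in ("scene","side","wrist"):
    m=viewer.camera_model(n); print(n,m['vfov'],m['cx'],m['cy'],np.round(m['T'],4).tolist())
    im=viewer.camera(n); cv2.imwrite(f"pics/{n}0.png",im)
a=cv2.imread("pics/scene0.png");b=cv2.imread("pics/side0.png")
for n in ("scene","side"):
    cv2.imwrite(f"pics/{n}0b.png",cv2.resize(cv2.imread(f"pics/{n}0.png"),(800,600),interpolation=cv2.INTER_CUBIC))
E
```

```text
pics
{'time': 0.0, 'joint_pos': array([ 1.12299779e+00,  3.42745914e-01,  1.52500350e+00,  6.59288109e-06,
        1.27535152e+00, -1.46027166e-01]), 'joint_vel': array([ 8.99708623e-04, -3.28921255e-04,  5.82550722e-05, -5.60094118e-04,
        1.22375097e-04,  5.14418398e-04]), 'joint_efforts': array([ 7.98252240e-04, -4.31248248e+01, -2.44223696e+01,  7.17568165e-02,
        5.58746082e-02, -8.15874114e-05]), 'position': array([155.97503708, 501.16882491, 404.03741964]), 'eef_rot': array([-2.23654093e-04,  1.50314721e-01,  9.88637909e-01, -7.20222119e-04]), 'contact_force': array([ 0.24805407, -0.15836224,  0.26980898]), 'ft_torque': array([-0.01752028,  0.02216018,  0.04356027]), 'finger_force': 0.0, 'gripper_width': 1.000043749907686}
scene 49.3031652914612 255.43263633205382 194.3380653687315 [[0.6625, 0.6217, -0.4178, 1134.3132], [0.7491, -0.5495, 0.3701, -536.035], [0.0005, -0.5582, -0.8297, 1309.7788], [0.0, 0.0, 0.0, 1.0]]
side 54.012474252997656 256.48408871687576 190.7099754735268 [[0.9974, -0.0274, 0.0663, 460.8275], [-0.0701, -0.5695, 0.819, -1016.1641], [0.0154, -0.8215, -0.57, 806.7425], [0.0, 0.0, 0.0, 1.0]]
wrist 63.860579788476564 253.03145845925457 185.99385434700602 [[0.2971, 0.9174, 0.2649, 84.671], [0.9549, -0.2849, -0.0841, 523.3743], [-0.0017, 0.2779, -0.9606, 383.9264], [0.0, 0.0, 0.0, 1.0]]
```

View pics/scene0b.png

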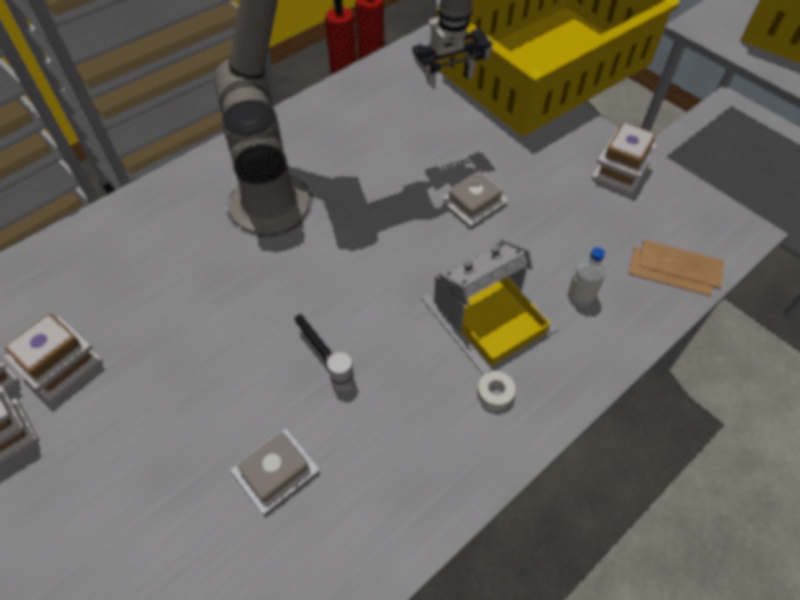

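View pics/side0b.png

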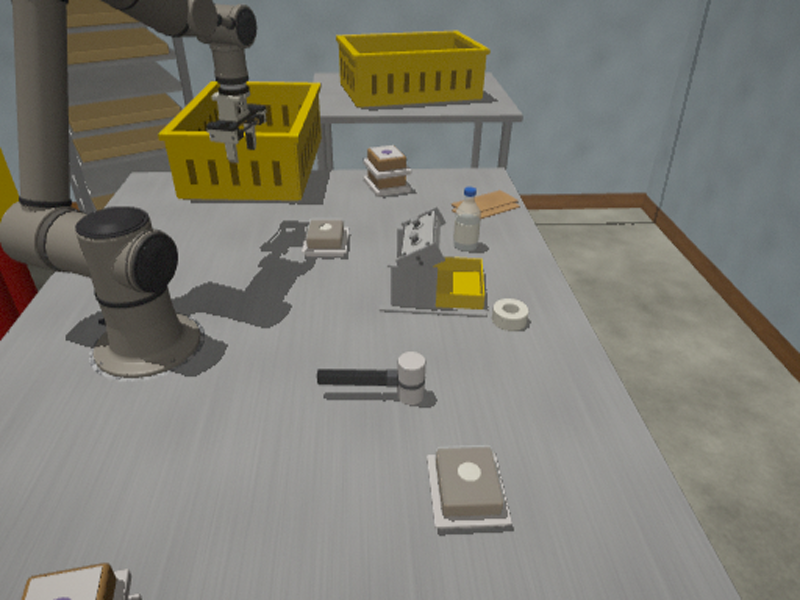

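The scene picture shows the mallet near (340,365) with its handle going up-left, and the stand near (490,290). In the side view the mallet is at (410,378) and the stand at (435,260). I'll enlarge both.

```bash
python3 - <<'E'
import cv2
for n,(x,y,w,h),s in (("scene",(180,145,190,115),4.2),("side",(195,128,145,140),4.2)):
    im=cv2.imread(f"pics/{n}0.png")[y:y+h,x:x+w]
    im=cv2.resize(im,None,fx=s,fy=s,interpolation=cv2.INTER_CUBIC)
    for i in range(0,w,10): 
        cv2.line(im,(int(i*s),0),(int(i*s),6),(0,0,255),1)
        if i%20==0: cv2.putText(im,str(x+i),(int(i*s),16),0,.35,(0,0,255))
    for i in range(0,h,10):
        cv2.line(im,(0,int(i*s)),(6,int(i*s)),(0,0,255),1)
        if i%20==0: cv2.putText(im,str(y+i),(8,int(i*s)+4),0,.35,(0,0,255))
    cv2.imwrite(f"pics/{n}crop.png",im); print(im.shape)
E
```

```text
(483, 798, 3)
(588, 609, 3)
```

View pics/scenecrop.png

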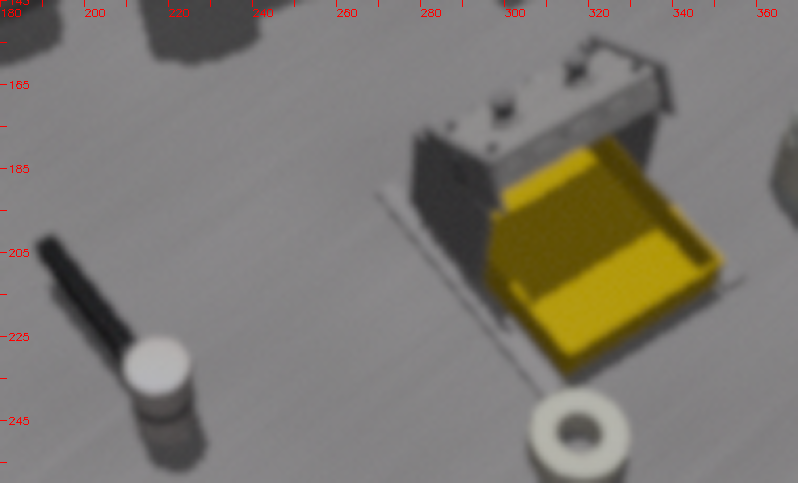

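View pics/sidecrop.png

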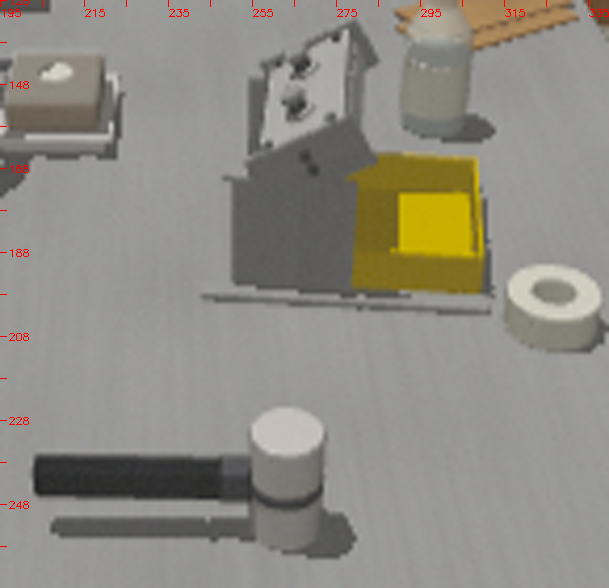

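Scene view: mallet top face centre (217.4, 231.9), handle end (191, 203), pins (299.8, 170.2) and (316.9, 161.7). Side view: mallet top (263.6, 230.9), handle end (203.5, 241), pins (265, 152) and (266.4, 143.5). I'll triangulate a coarse estimate.

```bash
cat > h.py <<'E'
import numpy as np
from scipy.spatial.transform import Rotation as R
def ray(m,uv):
    f=192/np.tan(np.radians(m['vfov']/2)); T=np.array(m['T'])
    d=T[:3,:3]@np.array([(uv[0]-m['cx'])/f,(uv[1]-m['cy'])/f,1.]); return T[:3,3],d/np.linalg.norm(d)
def tri(obs):
    A=np.zeros((3,3));b=np.zeros(3);rs=[ray(m,uv) for m,uv in obs]
    for o,d in rs: P=np.eye(3)-np.outer(d,d);A+=P;b+=P@o
    p=np.linalg.solve(A,b); return p,[np.linalg.norm((np.eye(3)-np.outer(d,d))@(p-o)) for o,d in rs]
def plane(m,uv,z):
    o,d=ray(m,uv); return o+d*(z-o[2])/d[2]
def proj(m,p):
    T=np.array(m['T']); q=T[:3,:3].T@(np.asarray(p)-T[:3,3]); f=192/np.tan(np.radians(m['vfov']/2))
    return np.array([m['cx']+f*q[0]/q[2],m['cy']+f*q[1]/q[2]])
E
python3 - <<'E'
from h import *
from bench import viewer
s=viewer.camera_model("scene");d=viewer.camera_model("side")
for n,a,b in (("mtop",(217.4,231.9),(263.6,230.9)),("hend",(191.2,203.3),(203.5,240.5)),("pr",(299.8,170.2),(265,152)),("pl",(316.9,161.5),(266.4,143.5))):
    p,e=tri([(s,a),(d,b)]); print(n,p.round(1),np.round(e,1))
# pan outer/bottom corners, side feet line
for n,c,uv,z in (("pan near bottom",s,(316.2,234.3),4),("foot line L side",d,(243.3,198.5),5),("foot line R",d,(311.7,202.3),5),("foot scene far",s,(271,191),5),("panbot side r",d,(309.8,197.4),4),("roll s",s,(317.9,248.3),35),("roll d",d,(327,196),35)):
    print(n,plane(c,uv,z).round(1))
E
```

```text
mtop [ 549.6 -186.3   87.7] [1.8 1.8]
hend [ 373.3 -170.3   43.2] [0.7 0.7]
pr [582.3 157.7 157.9] [1.9 1.9]
pl [593.6 231.8 153.5] [2.7 2.7]
pan near bottom [746.5  94.6   4. ]
foot line L side [502.9  88.7   5. ]
foot line R [747.   53.5   5. ]
foot scene far [504.8 100.1   5. ]
panbot side r [746.1  85.    4. ]
roll s [796.8  45.2  35. ]
roll d [797.7  47.9  35. ]
```

Call:
drive_tool --commands "0 0 0 0 0 -0.067; 0 0 0 0 0 -0.067; -0.97 -0.78 0 0 0 0; -0.97 -0.78 0 0 0 0; -0.97 -0.78 0 0 0 0"

```text
time: 0.57
position: [223.4, 435.7, 404.4]
eef_rot: [-0.0, 0.045, 0.999, -0.0]
contact_force: [0.5, -0.1, 0.6]
gripper_width: 1.001
finger_force: 0.0
```

Call:
drive_tool --commands "-0.97 -0.78 0 0 0 0; -0.97 -0.78 0 0 0 0; -0.97 -0.78 0 0 0 0; -0.97 -0.78 0 0 0 0; -0.97 -0.78 0 0 0 0"

```text
time: 0.98
position: [335.8, 327.0, 404.6]
eef_rot: [-0.0, 0.046, 0.999, -0.0]
contact_force: [0.2, -0.4, -0.2]
gripper_width: 1.001
finger_force: 0.0
```

Call:
drive_tool --commands "-0.97 -0.78 0 0 0 0; -0.97 -0.78 0 0 0 0; -0.97 -0.78 0 0 0 0; -0.97 -0.78 0 0 0 0; 0 0 0 0 0 0"

```text
time: 1.4
position: [427.5, 238.7, 404.4]
eef_rot: [0.001, 0.048, 0.999, -0.001]
contact_force: [1.1, 0.2, -0.9]
gripper_width: 1.001
finger_force: 0.0
```

```bash
cat > snap.py <<'E'
import sys,json,cv2,numpy as np
from bench import ctrl,viewer
n=sys.argv[1]; m=viewer.camera_model("wrist"); o=ctrl.get_obs(); im=viewer.camera("wrist")
cv2.imwrite(f"pics/{n}.png",im); json.dump({k:(np.array(v).tolist()) for k,v in m.items()},open(f"pics/{n}.json","w"))
print(o['time'],o['position'].round(1),o['eef_rot'].round(4),o['contact_force'].round(1),o['gripper_width'],o['joint_pos'].round(2))
E
python3 snap.py wA
```

```text
1.4 [427.5 238.7 404.4] [ 8.000e-04  4.770e-02  9.989e-01 -6.000e-04] [ 1.1  0.2 -0.9] 1.0014225676147546 [ 0.35  0.28  1.62 -0.    1.25 -1.12]
```

Call:
drive_tool --commands "0 -0.9 0 0 0 0; 0 -0.9 0 0 0 0; 0 -0.9 0 0 0 0; 0 -0.9 0 0 0 0; 0 0 0 0 0 0"

```text
time: 1.87
position: [415.3, 150.5, 404.6]
eef_rot: [-0.001, 0.046, 0.999, -0.001]
contact_force: [0.8, 0.5, 0.7]
gripper_width: 0.999
finger_force: 0.0
```

```bash
python3 snap.py wB; python3 - <<'E'
import cv2,numpy as np
a=cv2.imread("pics/wA.png");b=cv2.imread("pics/wB.png")
cv2.imwrite("pics/AB.png",cv2.resize(np.vstack([a[:192],b[:192]]),(800,600),interpolation=cv2.INTER_CUBIC))
E
```

```text
1.8667 [415.3 150.5 404.6] [-5.000e-04  4.620e-02  9.989e-01 -5.000e-04] [0.8 0.5 0.7] 0.9994873223171008 [ 0.17  0.19  1.74 -0.    1.22 -1.3 ]
```

View pics/AB.png

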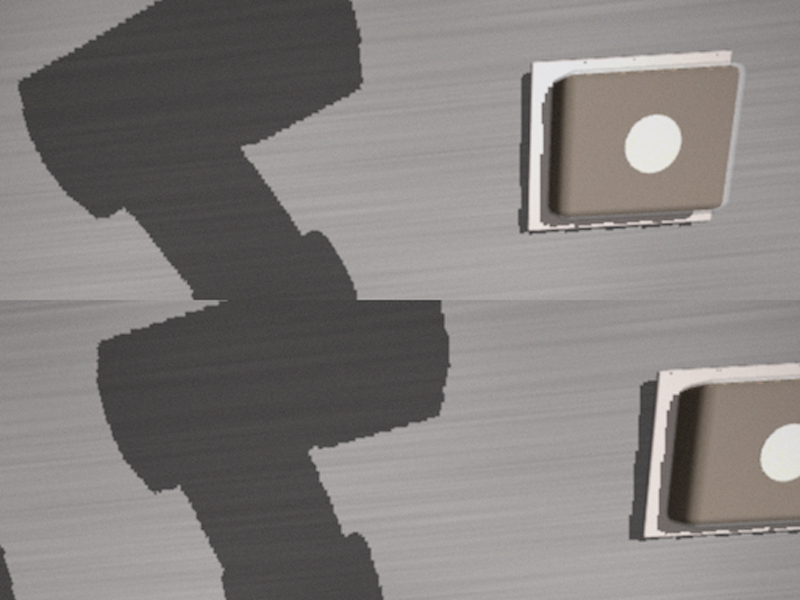

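The upper halves show only the box and shadow. In the wrist picture, forward is at the bottom, so I'll use the lower halves, checking first that the pins fall inside them.

```bash
python3 - <<'E'
import cv2,json,numpy as np
from h import *
out=[]
for n in "AB":
    m=json.load(open(f"pics/w{n}.json"))
    q=[proj(m,p) for p in ((582,158,158),(594,232,154))]
    print(n,np.round(q,0).tolist())
    x0=int(np.clip((q[0][0]+q[1][0])/2-100,0,312)); y0=int(min(384-150,q[0][1]-75)); 
    print("crop",x0,y0)
    im=cv2.imread(f"pics/w{n}.png")[y0:y0+150,x0:x0+200]
    out.append(cv2.resize(im,(400,300),interpolation=cv2.INTER_CUBIC) if 0 else cv2.resize(im,None,fx=4,fy=4,interpolation=cv2.INTER_CUBIC))
for n,o in zip("AB",out): cv2.imwrite(f"pics/p{n}.png",o)
E
```

```text
A [[182.0, 364.0], [263.0, 365.0]]
crop 122 234
B [[278.0, 368.0], [357.0, 369.0]]
crop 217 234
```

Call:
drive_tool --commands "-0.9 0 0 0 0 0; -0.9 0 0 0 0 0; -0.9 0 0 0 0 0; -0.5 0 0 0 0 0; 0 0 0 0 0 0"

```text
time: 2.33
position: [497.6, 146.0, 404.2]
eef_rot: [0.0, 0.045, 0.999, 0.0]
contact_force: [-0.3, 0.3, -0.2]
gripper_width: 1.003
finger_force: 0.0
```

Call:
drive_tool --commands "0 0 0 0 0 0; 0 0 0 0 0 0"

```text
time: 2.5
position: [495.1, 145.8, 404.4]
eef_rot: [-0.001, 0.045, 0.999, 0.0]
contact_force: [0.3, 0.3, 0.5]
gripper_width: 1.002
finger_force: 0.0
```

```bash
python3 snap.py wC
```

```text
2.5 [495.1 145.8 404.4] [-6.00e-04  4.51e-02  9.99e-01  1.00e-04] [0.3 0.3 0.5] 1.0022951405037268 [ 0.14  0.33  1.55  0.    1.27 -1.34]
```

Call:
drive_tool --commands "0 0.9 0 0 0 0; 0 0.9 0 0 0 0; 0 0.9 0 0 0 0; 0 0.9 0 0 0 0; 0 0.5 0 0 0 0"

```text
time: 2.97
position: [504.4, 249.1, 405.0]
eef_rot: [0.0, 0.045, 0.999, 0.0]
contact_force: [0.9, -0.3, 0.5]
gripper_width: 0.995
finger_force: 0.0
```

Call:
drive_tool --commands "0 0 0 0 0 0; 0 0 0 0 0 0; 0 0 0 0 0 0"

```text
time: 3.22
position: [505.0, 246.3, 404.8]
eef_rot: [-0.0, 0.046, 0.999, -0.0]
contact_force: [-0.0, 0.3, -0.3]
gripper_width: 1.001
finger_force: 0.0
```

```bash
python3 snap.py wD; python3 - <<'E'
import cv2,json,numpy as np
from h import *
for n in "CD":
    m=json.load(open(f"pics/w{n}.json"))
    q=[proj(m,p) for p in ((582,158,158),(594,232,154))]
    print(n,np.round(q,0).tolist())
    x0=int(np.clip((q[0][0]+q[1][0])/2-80,0,352)); y0=int(min(384-75,q[0][1]-45)) 
    print("crop",x0,y0)
    im=cv2.imread(f"pics/w{n}.png")[y0:y0+75,x0:x0+160]
    im=cv2.resize(im,None,fx=5,fy=5,interpolation=cv2.INTER_CUBIC)[:300]
    c=im if n=="C" else np.vstack([c,im])
cv2.imwrite("pics/CD.png",c)
E
```

```text
3.2167 [505.  246.3 404.8] [-1.00e-04  4.56e-02  9.99e-01 -2.00e-04] [-0.   0.3 -0.3] 1.000681938628809 [ 0.32  0.41  1.42 -0.    1.31 -1.16]
C [[277.0, 293.0], [362.0, 296.0]]
crop 239 248
D [[158.0, 292.0], [246.0, 294.0]]
crop 122 247
```

View pics/CD.png

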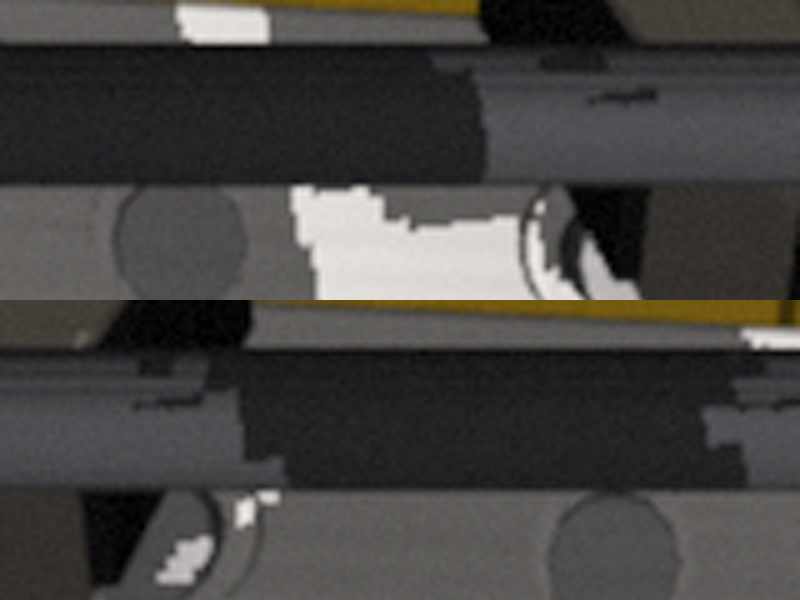

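The pictures show the two pin heads just below the dark gripper bar, in C at about (275, 297) and in D at about (244, 300), cut off by my crop. I'll recrop lower.

```bash
python3 - <<'E'
import cv2,numpy as np
for n,x0 in (("C",240),("D",122)):
    im=cv2.imread(f"pics/w{n}.png")[280:340,x0:x0+160]
    im=cv2.resize(im,None,fx=5,fy=5,interpolation=cv2.INTER_CUBIC)
    im=cv2.convertScaleAbs(im,alpha=1.6)
    for i in range(0,160,10): cv2.line(im,(i*5,0),(i*5,5),(0,0,255)); 
    for i in range(0,160,20): cv2.putText(im,str(x0+i),(i*5,14),0,.35,(0,0,255))
    for i in range(0,60,10): cv2.putText(im,str(280+i),(2,i*5+4),0,.35,(0,0,255))
    c=im if n=="C" else np.vstack([c,im])
cv2.imwrite("pics/CD2.png",c)
E
```

```text
(no output)
```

View pics/CD2.png

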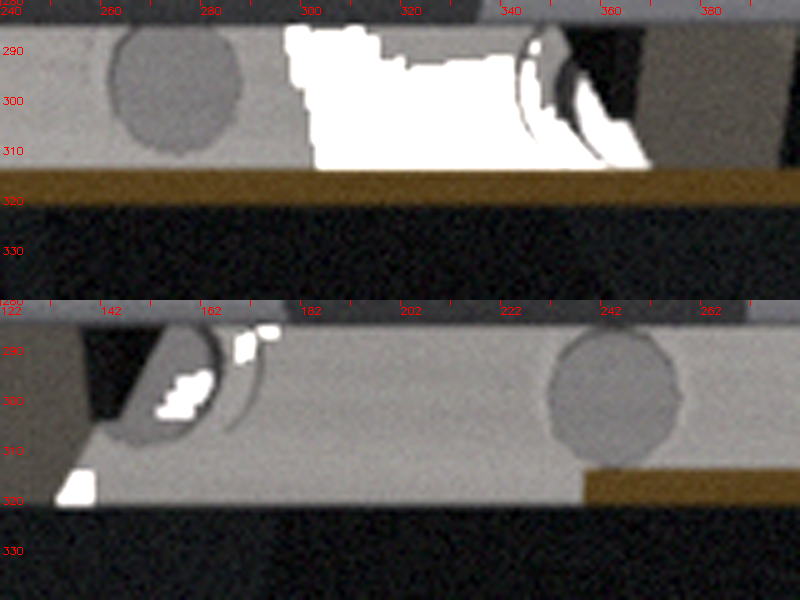

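C: right pin head centre (275.1, 297.6), left head edge at about 351.5, giving a centre near 365. D: left pin head centre (245.1, 299.3), right head centre about (152.5, 295.5).

```bash
python3 - <<'E'
import json
from h import *
from bench import viewer
C=json.load(open("pics/wC.json"));D=json.load(open("pics/wD.json"));s=viewer.camera_model("scene");d=viewer.camera_model("side")
p,e=tri([(C,(275.1,297.6)),(D,(152.5,295.5))]);print("R",p.round(1),np.round(e,1))
l,e=tri([(C,(365,299)),(D,(245.1,299.3))]);print("L",l.round(1),np.round(e,1))
for z in (160,165,169,172):
    a=plane(C,(275.1,297.6),z);b=plane(D,(245.1,299.3),z);v=b-a
    print(z,a.round(1),b.round(1),"sep",np.linalg.norm(v).round(1),"yaw",np.degrees(np.arctan2(-v[0],v[1])).round(1))
a=plane(C,(275.1,297.6),169);b=plane(D,(245.1,299.3),169)
for q in(a,b): print(proj(s,q).round(1),proj(d,q).round(1))
E
```

```text
R [579.4 156.3 166.6] [0.3 0.3]
L [591.8 231.4 162.3] [0.7 0.7]
160 [584.6 156.4 160. ] [594.4 231.1 160. ] sep 75.3 yaw -7.5
165 [580.9 156.3 165. ] [590.7 231.6 165. ] sep 75.9 yaw -7.4
169 [578.  156.2 169. ] [587.8 231.9 169. ] sep 76.4 yaw -7.4
172 [575.8 156.2 172. ] [585.6 232.2 172. ] sep 76.7 yaw -7.4
[299.  168.3] [263.5 149.1]
[316.4 158.5] [264.4 139.3]
```

Call:
drive_tool --commands "0.03 -0.96 0 0 0 0; 0.03 -0.96 0 0 0 0; 0.03 -0.96 0 0 0 0; 0.03 -0.96 0 0 0 0; 0.03 -0.96 0 0 0 0"

```text
time: 3.68
position: [490.1, 125.7, 404.9]
eef_rot: [0.0, 0.046, 0.999, -0.0]
contact_force: [0.6, 0.4, 0.5]
gripper_width: 1.004
finger_force: 0.0
```

Call:
drive_tool --commands "0.03 -0.96 0 0 0 0; 0.03 -0.96 0 0 0 0; 0.03 -0.96 0 0 0 0; 0.03 -0.96 0 0 0 0; 0.03 -0.96 0 0 0 0"

```text
time: 4.1
position: [475.1, 6.6, 404.9]
eef_rot: [0.0, 0.046, 0.999, -0.0]
contact_force: [0.4, 0.6, 0.0]
gripper_width: 1.002
finger_force: 0.0
```

Call:
drive_tool --commands "0.03 -0.96 0 0 0 0; 0.03 -0.96 0 0 0 0; 0.03 -0.96 0 0 0 0; 0.03 -0.96 0 0 0 0; 0.03 -0.96 0 0 0 0"

```text
time: 4.52
position: [460.3, -112.5, 404.9]
eef_rot: [0.0, 0.046, 0.999, -0.0]
contact_force: [0.1, -0.3, 0.4]
gripper_width: 1.001
finger_force: 0.0
```

Call:
drive_tool --commands "0.03 -0.9 0 0 0 0; 0 -0.3 0 0 0 0; 0 0 0 0 0 0; 0 0 0 0 0 0; 0 0 0 0 0 0"

```text
time: 4.93
position: [457.6, -139.8, 404.7]
eef_rot: [-0.0, 0.046, 0.999, 0.0]
contact_force: [0.1, 0.9, -0.4]
gripper_width: 0.997
finger_force: 0.0
```

```bash
python3 snap.py wE
```

```text
4.9333 [ 457.6 -139.8  404.7] [-0.00e+00  4.56e-02  9.99e-01  3.00e-04] [ 0.1  0.9 -0.4] 0.9970582795231232 [-0.46  0.26  1.65  0.    1.24 -1.94]
```

Call:
drive_tool --commands "0 -0.9 0 0 0 0; 0 -0.9 0 0 0 0; 0 -0.9 0 0 0 0; 0 -0.4 0 0 0 0; 0 0 0 0 0 0"

```text
time: 5.4
position: [450.8, -218.4, 404.5]
eef_rot: [0.0, 0.046, 0.999, -0.0]
contact_force: [0.3, -0.2, -0.3]
gripper_width: 1.002
finger_force: 0.0
```

Call:
drive_tool --commands "0 0 0 0 0 0; 0 0 0 0 0 0"

```text
time: 5.57
position: [450.8, -216.4, 404.6]
eef_rot: [-0.0, 0.045, 0.999, 0.0]
contact_force: [-0.1, 0.4, -0.5]
gripper_width: 0.999
finger_force: 0.0
```

```bash
python3 snap.py wF; python3 - <<'E'
import cv2,json,numpy as np
from h import *
cs=[]
for n in "EF":
    m=json.load(open(f"pics/w{n}.json"))
    q=[proj(m,p) for p in ((550,-186,88),(373,-170,46))]
    print(n,np.round(q,0).tolist())
    x0=int(np.clip(np.mean([a[0] for a in q])-50,0,412)); y0=int(q[1][1]-30);print(x0,y0)
    im=cv2.imread(f"pics/w{n}.png")[y0:y0+150,x0:x0+100]
    im=cv2.resize(im,None,fx=4,fy=4,interpolation=cv2.INTER_CUBIC);im=cv2.convertScaleAbs(im,alpha=1.4)
    h=im.shape[0]
    for i in range(0,100,20): cv2.putText(im,str(x0+i),(i*4,10),0,.35,(0,0,255))
    for i in range(0,h//4,10): cv2.putText(im,str(y0+i),(2,i*4+4),0,.35,(0,0,255))
    cs.append(cv2.copyMakeBorder(im,0,600-h,0,0,cv2.BORDER_CONSTANT))
cv2.imwrite("pics/EF.png",np.hstack(cs))
E
```

```text
5.5667 [ 450.8 -216.4  404.6] [-1.00e-04  4.53e-02  9.99e-01  4.00e-04] [-0.1  0.4 -0.5] 0.9987292481740866 [-0.6   0.3   1.59  0.    1.26 -2.08]
E [[218.0, 262.0], [217.0, 90.0]]
167 60
F [[289.0, 262.0], [290.0, 90.0]]
239 59
```

View pics/EF.png

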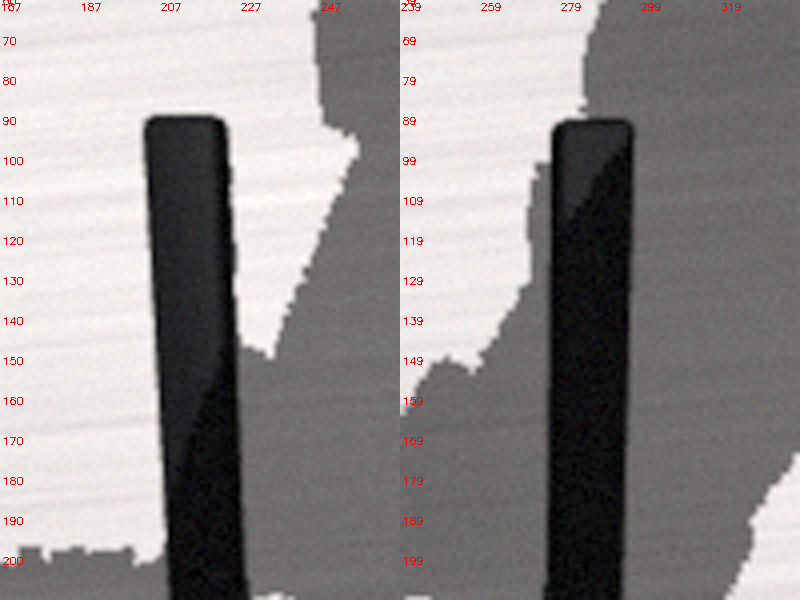

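The handle runs down the picture. In E its centre goes from (213.4, 90) to (218.6, 200), with the end at row 88.5. In F it goes from (287.2, 91.5) to (285.1, 199), with the end at row 89.

```bash
python3 - <<'E'
import json
from h import *
E=json.load(open("pics/wE.json"));F=json.load(open("pics/wF.json"))
end,e=tri([(E,(213.3,88.5)),(F,(287.2,89))]);print("end",end.round(1),np.round(e,1))
for z in (46,54,59):
    for m,a,b in ((E,(213.4,90),(218.6,200)),(F,(287.2,91.5),(285.1,199))):
        p,q=plane(m,a,z),plane(m,b,z);v=q-p
        pm=p+v*((484-p[0])/v[0])
        print(z,p.round(1),q.round(1),"yaw",np.degrees(np.arctan2(v[1],v[0])).round(2),"at484",pm.round(1))
E
```

```text
end [ 371.5 -173.4   48.4] [0.3 0.3]
46 [ 372.6 -173.7   46. ] [ 494.  -183.1   46. ] yaw -4.43 at484 [ 484.  -182.4   46. ]
46 [ 374.3 -173.3   46. ] [ 492.9 -182.8   46. ] yaw -4.58 at484 [ 484.  -182.1   46. ]
54 [ 372.9 -172.8   54. ] [ 491.4 -181.9   54. ] yaw -4.43 at484 [ 484.  -181.4   54. ]
54 [ 374.3 -174.2   54. ] [ 490.1 -183.4   54. ] yaw -4.58 at484 [ 484.  -182.9   54. ]
59 [ 373.  -172.2   59. ] [ 489.8 -181.2   59. ] yaw -4.43 at484 [ 484.  -180.8   59. ]
59 [ 374.4 -174.7   59. ] [ 488.4 -183.8   59. ] yaw -4.58 at484 [ 484.  -183.5   59. ]
```

Call:
drive_tool --commands "-0.6 0.75 0 0 0 -0.008; -0.6 0.75 0 0 0 0; 0 0 1 0 0 0; 0 0 1 0 0 0; 0 0 1 0 0 0" --grip 1

```text
time: 6.03
position: [484.1, -181.1, 329.2]
eef_rot: [0.001, 0.038, 0.999, -0.0]
contact_force: [-0.2, -0.9, -0.0]
gripper_width: 0.998
finger_force: 0.0
```

Call:
drive_tool --commands "0 0 1 0 0 0; 0 0 1 0 0 0; 0 0 0.5 0 0 0; 0 0 0 0 0 0; 0 0 0 0 0 0"

```text
time: 6.45
position: [483.9, -182.0, 267.1]
eef_rot: [-0.0, 0.039, 0.999, 0.0]
contact_force: [-0.6, 0.3, 1.0]
gripper_width: 1.0
finger_force: 0.0
```

Call:
drive_tool --commands "0 0 1 0 0 0; 0 0 0.9 0 0 0; 0 0 0.5 0 0 0; 0 0 0 0 0 0; 0 0 0 0 0 0"

```text
time: 6.87
position: [484.3, -182.7, 208.2]
eef_rot: [0.001, 0.039, 0.999, -0.0]
contact_force: [0.6, -0.7, 0.6]
gripper_width: 1.001
finger_force: 0.0
```

Call:
drive_tool --commands "0 0 0 0 0 0; 0 0 0 0 0 0; 0 0 0 0 0 0; 0 0 0 0 0 0; 0 0 0 0 0 0" --grip -1 --newtons 60

```text
time: 7.28
position: [483.9, -182.8, 207.7]
eef_rot: [0.0, 0.039, 0.999, -0.0]
contact_force: [-0.5, -0.4, 1.1]
gripper_width: 0.688
finger_force: 0.0
```

Call:
drive_tool --commands "0 0 0 0 0 0; 0 0 0 0 0 0; 0 0 0 0 0 0; 0 0 0 0 0 0; 0 0 0 0 0 0"

```text
time: 7.7
position: [483.8, -182.8, 207.2]
eef_rot: [-0.0, 0.039, 0.999, 0.0]
contact_force: [-0.3, -0.1, 0.5]
gripper_width: 0.327
finger_force: 0.0
```

Call:
drive_tool --commands "0 0 0 0 0 0; 0 0 0 0 0 0; 0 0 0 0 0 0; 0 0 0 0 0 0; 0 0 0 0 0 0"

```text
time: 8.12
position: [483.8, -182.7, 207.1]
eef_rot: [-0.0, 0.039, 0.999, 0.0]
contact_force: [0.3, 0.7, -0.1]
gripper_width: 0.214
finger_force: 60.0
```

```bash
python3 - <<'E'
from bench import ctrl
from h import *
o=ctrl.get_obs(); print(o['time'],o['position'].round(1),o['finger_force'],o['gripper_width'],o['contact_force'].round(1))
q=o['eef_rot'];Rt=R.from_quat([q[1],q[2],q[3],q[0]]).as_matrix();print(Rt.round(4))
# mallet in tool frame
gr=np.array([0,0,159.]); 
yaw=np.radians(-4.5);Rm=R.from_euler('z',yaw).as_matrix();face=np.array([549.45,-187.4,0.])
rel=Rt.T@(face-o['position']); Rrel=Rt.T@Rm
print("face in tool",rel.round(1))
ys=np.radians(-7.6); Rs=R.from_euler('z',ys).as_matrix()@R.from_euler('y',np.radians(-30)).as_matrix()
Rtool=Rs@Rrel.T
n=Rs[:,2]
for nm,p in (("R",np.array([579,156.3,167.5])),("L",np.array([588.9,231.8,167.5]))):
    for off in (50,0): print(nm,off,(p+n*off-Rtool@rel).round(1))
print("turn from now",(R.from_matrix(Rt.T@Rtool).as_rotvec()/(np.pi/2)).round(4)); print(Rtool.round(4),n.round(3))
E
```

```text
8.1167 [ 483.8 -182.7  207.1] 59.997979402542114 0.21435415176855505 [ 0.3  0.7 -0.1]
[[-9.969e-01  7.860e-02 -0.000e+00]
 [ 7.860e-02  9.969e-01  2.000e-04]
 [ 1.000e-04  2.000e-04 -1.000e+00]]
face in tool [-65.8   0.4 207.1]
R 50 [395.  180.4 357.3]
R 0 [419.8 177.1 314. ]
L 50 [404.9 255.9 357.3]
L 0 [429.7 252.6 314. ]
turn from now [ 0.009  -0.3333  0.0336]
[[-8.584e-01  1.323e-01  4.956e-01]
 [ 1.146e-01  9.912e-01 -6.600e-02]
 [-5.000e-01  2.000e-04 -8.661e-01]] [-0.496  0.066  0.866]
```

Call:
drive_tool --commands "0 0 -0.5 0 0 0; 0 0 -1 0 0 0; 0 0 -1 0 0 0; 0 0 -1 0 0 0; 0 0 -0.5 0 0 0"

```text
time: 8.53
position: [483.8, -182.8, 309.2]
eef_rot: [0.001, 0.039, 0.999, -0.0]
contact_force: [0.1, -0.1, -4.9]
gripper_width: 0.212
finger_force: 60.0
```

Call:
drive_tool --commands "0 0 0 0.0018 -0.0667 0.0067; 0 0 0 0.0018 -0.0667 0.0067; 0 0 0 0.0018 -0.0667 0.0067; 0 0 0 0.0018 -0.0667 0.0067; 0 0 0 0.0018 -0.0667 0.0067"

```text
time: 8.95
position: [482.9, -182.5, 306.3]
eef_rot: [0.259, 0.064, 0.964, -0.017]
contact_force: [1.8, 3.0, -4.8]
gripper_width: 0.213
finger_force: 60.0
```

Call:
drive_tool --commands "0.47 0.9 -0.56 0 0 0; 0.47 0.9 -0.56 0 0 0; 0.47 0.9 -0.56 0 0 0; 0.47 0.9 -0.56 0 0 0; 0.47 0.9 -0.56 0 0 0"

```text
time: 9.37
position: [411.9, -58.7, 337.5]
eef_rot: [0.256, 0.064, 0.964, -0.016]
contact_force: [0.5, 0.4, -5.4]
gripper_width: 0.217
finger_force: 60.0
```

Call:
drive_tool --commands "0.47 0.9 -0.56 0 0 0; 0.47 0.9 -0.56 0 0 0; 0.43 0.9 -0.54 0 0 0; 0 0.9 0 0 0 0; 0 0.9 0 0 0 0"

```text
time: 9.78
position: [376.8, 59.3, 356.8]
eef_rot: [0.257, 0.064, 0.964, -0.017]
contact_force: [0.8, -0.2, -5.5]
gripper_width: 0.212
finger_force: 60.0
```

Call:
drive_tool --commands "0 0 0 0 0 0; 0 0 0 0 0 0; 0 0 0 0 0 0"

```text
time: 10.03
position: [377.9, 58.1, 356.4]
eef_rot: [0.257, 0.064, 0.964, -0.017]
contact_force: [0.7, 0.2, -5.2]
gripper_width: 0.209
finger_force: 60.0
```

Call:
drive_tool --commands "0 0.98 0 0 0 0; 0 0.98 0 0 0 0; 0 0.98 0 0 0 0; 0 0.98 0 0 0 0; 0 0.98 0 0 0 0"

```text
time: 10.45
position: [394.8, 179.6, 356.7]
eef_rot: [0.258, 0.065, 0.964, -0.018]
contact_force: [0.9, -0.3, -4.6]
gripper_width: 0.213
finger_force: 60.0
```

Call:
drive_tool --commands "0 0 0 0 0 0; 0 0 0 0 0 0; 0 0 0 0 0 0"

```text
time: 10.7
position: [394.6, 178.8, 356.6]
eef_rot: [0.257, 0.065, 0.964, -0.018]
contact_force: [0.2, -0.2, -4.4]
gripper_width: 0.211
finger_force: 60.0
```

```bash
cat > st.py <<'E'
from bench import ctrl
from h import *
o=ctrl.get_obs();q=o['eef_rot'];Rt=R.from_quat([q[1],q[2],q[3],q[0]]).as_matrix()
yaw=np.radians(-4.5);Rm=R.from_euler('z',yaw).as_matrix()
rel=np.array([-65.8,.4,207.1]); Rg=R.from_quat([.039,.9992,0,0]).as_matrix(); Rrel=Rg.T@Rm
Rs=R.from_euler('z',np.radians(-7.6)).as_matrix()@R.from_euler('y',np.radians(-30)).as_matrix()
face=o['position']+Rt@rel
PINS=(("R",np.array([579,156.3,167.5])),("L",np.array([588.9,231.8,167.5])))
if __name__=="__main__":
    print(o['time'],o['position'].round(1),'F',o['contact_force'].round(1),'tq',o['ft_torque'].round(2))
    print("tilt err deg",np.degrees(R.from_matrix(Rs.T@Rt@Rrel).as_rotvec()).round(2))
    for n,p in PINS: print(n,"face rel pin (pin axes)",(Rs.T@(face-p)).round(1),"tool shift to pin/25",(Rt.T@(p-face)/25).round(3))
E
python3 st.py; python3 - <<'E'
import cv2,numpy as np
from bench import viewer
from st import *
cs=[]
for n,w in (("scene",130),("side",130)):
    im=viewer.camera(n);m=viewer.camera_model(n);cv2.imwrite(f"pics/{n}1.png",im)
    c=proj(m,PINS[0][1]); x0,y0=int(c[0])-50,int(c[1])-55
    print(n,x0,y0,"pinR",c.round(1),"pinL",proj(m,PINS[1][1]).round(1),"face",proj(m,face).round(1))
    cs.append(cv2.resize(im[y0:y0+130,x0:x0+100],None,fx=4,fy=4,interpolation=cv2.INTER_CUBIC))
cv2.imwrite("pics/pre.png",cv2.convertScaleAbs(np.hstack(cs),alpha=1.3))
E
```

```text
10.7 [394.6 178.8 356.6] F [ 0.2 -0.2 -4.4] tq [0.14 0.97 0.06]
tilt err deg [-0.08  0.09 -0.07]
R face rel pin (pin axes) [-0.9 -2.  49.4] tool shift to pin/25 [-0.038  0.085  1.977]
L face rel pin (pin axes) [ -0.7 -78.2  49.3] tool shift to pin/25 [-0.03   3.13   1.969]
scene 249 113 pinR [299.2 168.7] pinL [316.5 159. ] face [295.2 156.3]
side 213 94 pinR [263.8 149.5] pinL [264.7 139.6] face [256.8 138.6]
```

View pics/pre.png

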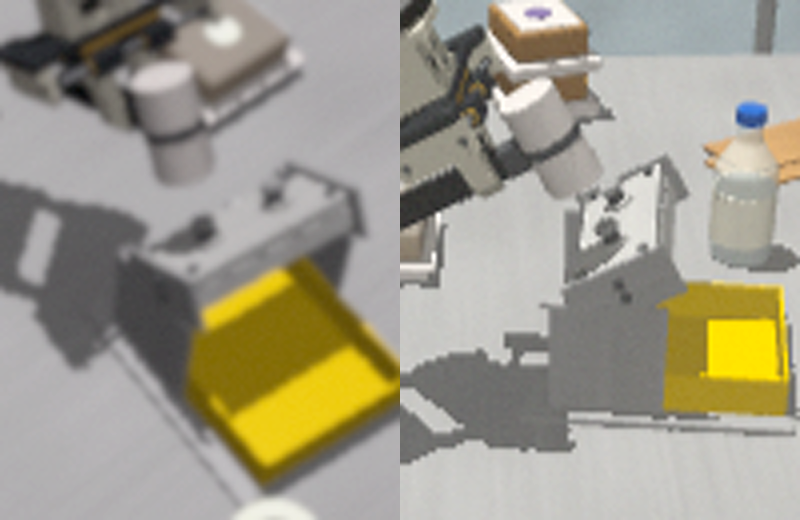

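Before the blow, the mallet hangs tilted square over the right pin. Its lower face centre is where the model predicts in both views, within about 1 px. First a lateral correction, then the blow.

Call:
drive_tool --commands "-0.04 0.085 0 0 0 0; 0 0 0 0 0 0"

```text
time: 10.97
position: [396.1, 181.2, 357.9]
eef_rot: [0.259, 0.065, 0.964, -0.017]
contact_force: [-0.1, 0.2, -4.7]
gripper_width: 0.209
finger_force: 60.0
```

Call:
drive_tool --commands "0 0 1 0 0 0; 0 0 1 0 0 0; 0 0 0.75 0 0 0; 0 0 0 0 0 0"

```text
time: 11.3
position: [429.4, 176.6, 295.5]
eef_rot: [0.256, 0.064, 0.964, -0.018]
contact_force: [-4.7, 0.8, -4.0]
gripper_width: 0.212
finger_force: 60.0
```

Call:
drive_tool --commands "0 0 -1 0 0 0; 0 0 -1 0 0 0; 0 0 -0.75 0 0 0; 0 0 0 0 0 0"

```text
time: 11.63
position: [395.4, 181.9, 360.8]
eef_rot: [0.261, 0.064, 0.963, -0.016]
contact_force: [0.3, 0.1, -5.2]
gripper_width: 0.213
finger_force: 60.0
```

```bash
cat > look.py <<'E'
import cv2,sys
from bench import viewer
from st import *
n0=sys.argv[1]
for n in ("scene","side"):
    im=viewer.camera(n);m=viewer.camera_model(n);cv2.imwrite(f"pics/{n}{n0}.png",im)
    ref=cv2.imread(f"pics/{n}1.png")
    # pan floor region: changed to white pixels
    poly=np.array([proj(m,np.array([599,194,0])+R.from_euler('z',np.radians(-7.6)).apply([x,y,5])) for x,y in((-40,-80),(160,-80),(160,80),(-40,80))])
    mk=np.zeros(im.shape[:2],np.uint8);cv2.fillPoly(mk,[poly.astype(int)],1)
    d=(cv2.absdiff(im,ref).max(2)>40)&(mk>0); ys,xs=np.nonzero(d); print(n,"pan changed px",d.sum(),(xs.mean().round(1),ys.mean().round(1)) if d.any() else "")
E
python3 st.py; python3 look.py 2
```

```text
11.6333 [395.4 181.9 360.8] F [ 0.3  0.1 -5.2] tq [0.15 0.92 0.04]
tilt err deg [ 0.15 -0.32 -0.09]
R face rel pin (pin axes) [ 3.   1.9 53.4] tool shift to pin/25 [ 0.134 -0.083  2.133]
L face rel pin (pin axes) [  3.2 -74.2  53.3] tool shift to pin/25 [0.143 2.963 2.138]
scene pan changed px 161 (np.float64(303.4), np.float64(200.5))
side pan changed px 3 (np.float64(279.7), np.float64(184.3))
```

```bash
cat > chk.py <<'E'
import cv2,sys
from bench import viewer
from h import *
a,b=sys.argv[1:3]
for n in ("scene","side"):
    m=viewer.camera_model(n); A=cv2.imread(f"pics/{n}{a}.png");B=cv2.imread(f"pics/{n}{b}.png")
    S=lambda x,y,z:proj(m,np.array([599,194,0])+R.from_euler('z',np.radians(-7.6)).apply([x,y,z]))
    for x in (-20,0,20,40,60,80,100):
        r=[]
        for y in (-60,-38,-15,15,38,60):
            u=S(x,y,12).round().astype(int); f=lambda I:"".join("%3d,"%v for v in I[u[1]-1:u[1]+2,u[0]-1:u[0]+2].reshape(-1,3).mean(0)[[0,2]])
            r.append(f(A)+">"+f(B))
        print(n,x," | ".join(r))
E
python3 chk.py 1 2
```

```text
scene -20  52, 51,> 52, 52, |  57, 58,> 57, 57, |  70,144,> 69,144, |  77,139,> 78,139, |  64,154,> 65,154, |  66,154,> 66,153,
scene 0  53, 55,> 55, 55, |  37, 92,> 77, 87, |  10,141,> 75,132, |   9,143,>  8,143, |  10,157,>  9,156, |   8,136,>  7,136,
scene 20  22, 94,> 64, 82, |   6,101,> 94, 99, |   6,101,> 77, 99, |   6,101,>  6,101, |   5,101,>  6,101, |   5,101,>  5,101,
scene 40   6,101,> 57, 91, |   6,101,> 87, 95, |   7,101,> 75, 99, |   5,101,>  6,101, |   6,102,>  5,101, |   8,101,>  7,101,
scene 60   4,106,>  5,106, |   6,101,>  8,101, |   6,101,>  8,101, |   5,101,>  6,101, |   6,101,>  5,101, |   6,101,>  5,101,
scene 80   7,118,>  9,119, |   9,115,>  6,114, |   5,114,>  5,114, |   6,111,>  6,111, |   7,111,>  5,111, |   7,111,>  6,111,
scene 100  16,183,> 17,183, |  15,184,> 15,183, |  12,183,> 14,183, |  11,183,> 14,183, |  10,182,> 12,182, |  10,181,> 11,181,
side -20  90, 94,> 90, 93, |  91, 94,> 90, 93, |  91, 94,> 90, 93, |  91, 93,> 91, 94, |  90, 92,> 90, 93, |  90, 92,> 89, 92,
side 0  90, 93,> 90, 93, |  89, 92,> 90, 92, |  89, 92,> 90, 92, |  89, 92,> 89, 91, |  89, 93,> 90, 93, |  89, 92,> 89, 92,
side 20  90, 94,> 90, 94, |  90, 94,> 89, 93, |  90, 93,> 90, 93, |  90, 93,> 90, 93, |  89, 93,> 90, 93, |  89, 92,> 90, 93,
side 40  92, 96,> 92, 96, |  91, 95,> 91, 95, |  91, 95,> 91, 95, |  86, 96,> 86, 96, |  91, 94,> 91, 95, |  90, 94,> 91, 95,
side 60  27,128,> 27,128, |  29,120,> 29,120, |  30,116,> 29,115, |  30,116,> 31,116, |  31,116,> 29,116, |  29,120,> 29,119,
side 80  29,129,> 29,129, |  22,134,> 26,134, |  29,117,> 30,116, |  28,117,> 30,117, |  30,117,> 32,118, |  29,121,> 29,122,
side 100  28,130,> 29,130, |   3,189,>  3,189, |   0,201,>  0,201, |   0,201,>  0,201, |   0,201,>  0,201, |  18,147,> 19,146,
```

The right insert now lies in the pan: the shaded white patch covers about x 0–45, y −60 to −15 in the stand frame. On to the left pin, checking the mallet's slip in the grip.

Call:
drive_tool --commands "0 0.76 0 0 0 0; 0 0.76 0 0 0 0; 0 0.76 0 0 0 0; 0 0.76 0 0 0 0; 0 0 0 0 0 0"

```text
time: 12.15
position: [406.8, 259.2, 356.5]
eef_rot: [0.258, 0.063, 0.964, -0.016]
contact_force: [0.8, -0.9, -4.7]
gripper_width: 0.212
finger_force: 60.0
```

Call:
drive_tool --commands "0 0 0 0 0 0; 0 0 0 0 0 0"

```text
time: 12.32
position: [405.8, 256.6, 356.4]
eef_rot: [0.257, 0.064, 0.964, -0.018]
contact_force: [0.9, 0.5, -4.9]
gripper_width: 0.213
finger_force: 60.0
```

```bash
python3 st.py; python3 look.py 3; python3 - <<'E'
import cv2,json
from bench import viewer
from st import *
ax=Rt@Rrel[:,2]
for k in (1,3):
  for n in ("scene","side"):
    m=viewer.camera_model(n); im=cv2.imread(f"pics/{n}{k}.png")
    off=np.zeros(3) if k==3 else np.array([394.6,178.8,356.6])-o['position']
    c=proj(m,face+off+ax*46); b=proj(m,face+off); t=proj(m,face+off+ax*92)
    x0,y0=(c-22).astype(int)
    hsv=cv2.cvtColor(im,cv2.COLOR_BGR2HSV)[y0:y0+44,x0:x0+44]
    w=((hsv[...,2]>115)&(hsv[...,1]<40)).astype(np.uint8)
    nl,lb,s,ce=cv2.connectedComponentsWithStats(w)
    print(k,n,"pred bottom",b.round(1),"top",t.round(1),"ang",np.degrees(np.arctan2(*(b-t)[::-1])).round(1))
    for i in range(1,nl):
        if s[i,4]>30: 
            ys,xs=np.nonzero(lb==i); r=cv2.minAreaRect(np.c_[xs+x0,ys+y0].astype(np.float32)); print("   area",s[i,4],np.round(r[0],1),np.round(r[1],1),round(r[2],1))
E
```

```text
12.3167 [405.8 256.6 356.4] F [ 0.9  0.5 -4.9] tq [0.11 0.91 0.07]
tilt err deg [-0.09  0.1   0.  ]
R face rel pin (pin axes) [-0.2 76.6 48.9] tool shift to pin/25 [-0.011 -3.061  1.96 ]
L face rel pin (pin axes) [-0.1  0.4 48.8] tool shift to pin/25 [-0.006 -0.015  1.952]
scene pan changed px 219 (np.float64(304.8), np.float64(197.1))
side pan changed px 3 (np.float64(279.7), np.float64(184.3))
1 scene pred bottom [295.3 156.3] top [288.8 131.7] ang 75.2
   area 319 [296.3 127.8] [19.8 31.8] 45.0
   area 762 [291.5 152.5] [25. 43.] 90.0
1 side pred bottom [256.8 138.6] top [243.5 116.6] ang 58.9
   area 1170 [249.5 126.5] [43. 43.] 90.0
   area 53 [230.  132.2] [16.7  5.8] 68.2
3 scene pred bottom [313.7 146.5] top [307.9 122. ] ang 76.7
   area 1173 [309.5 133.5] [43. 43.] 90.0
   area 52 [296.2 138.2] [16.1  3.9] 33.7
3 side pred bottom [258.4 128.7] top [245.8 107.5] ang 59.3
   area 1234 [251.5 117.5] [43. 43.] 90.0
```

```bash
cat > slip.py <<'E'
import cv2,sys
from bench import viewer
from st import *
# render the predicted silhouette of the head for a slip angle about tool y at the grasp, score it against image edges
def score(n,k,tcp,RT):
    m=viewer.camera_model(n); g=cv2.cvtColor(cv2.imread(f"pics/{n}{k}.png"),cv2.COLOR_BGR2GRAY).astype(np.float32)
    G=cv2.magnitude(cv2.Sobel(g,cv2.CV_32F,1,0),cv2.Sobel(g,cv2.CV_32F,0,1)); G=cv2.GaussianBlur(np.minimum(G,150),(0,0),0.7)
    th=np.linspace(0,2*np.pi,60,endpoint=False); res=[]
    for a in np.arange(-8,8.1,1):
        S=R.from_euler('y',a,degrees=True).as_matrix(); gp=np.array([0,0,159.])
        P=[]
        for z in (0,92):
            for t in th: P.append(tcp+RT@(gp+S@(rel+Rrel@np.array([26*np.cos(t),26*np.sin(t),z])-gp)))
        uv=np.array([proj(m,p) for p in P],np.float32); h=cv2.convexHull(uv)[:,0]
        pts=np.concatenate([np.linspace(h[i],h[(i+1)%len(h)],max(2,int(np.linalg.norm(h[i]-h[(i+1)%len(h)])*2))) for i in range(len(h))])
        best=max((cv2.remap(G,(pts[:,0]+dx).astype(np.float32)[None],(pts[:,1]+dy).astype(np.float32)[None],1).mean(),dx,dy) for dx in np.arange(-2,2.1,.5) for dy in np.arange(-2,2.1,.5))
        res.append((a,round(float(best[0]),1),best[1],best[2]))
    res.sort(key=lambda r:-r[1]); print(k,n,[tuple(float(v) for v in r) for r in res[:4]])
if __name__=="__main__":
    k=sys.argv[1]
    for n in("scene","side"):
        if len(sys.argv)>2: score(n,1,np.array([394.6,178.8,356.6]),Rt)
        score(n,k,o['position'],Rt)
E
python3 slip.py 3 ref
```

```text
1 scene [(4.0, 104.1, -0.5, -2.0), (2.0, 104.0, -0.5, -1.5), (3.0, 103.9, -0.5, -1.5), (-1.0, 103.8, 0.0, -0.5)]
3 scene [(-8.0, 92.0, -2.0, -1.0), (-7.0, 91.7, -2.0, -1.0), (-6.0, 91.1, -2.0, -1.5), (-5.0, 90.4, -2.0, -1.5)]
1 side [(1.0, 110.4, 0.0, 0.5), (2.0, 109.9, 0.0, 0.0), (0.0, 109.7, 0.0, 0.5), (-1.0, 109.3, 0.5, 1.0)]
3 side [(-6.0, 115.6, 0.0, 0.0), (-7.0, 115.5, 0.0, 0.0), (-5.0, 115.5, -0.5, -0.5), (-4.0, 115.3, -0.5, -0.5)]
```

Both cameras agree that the head yielded about 6° (7 mm) in the grip. I'll add that to the model and compute the correction.

```bash
sed -i "s/^Rs=/SL=-6.0\nS=R.from_euler('y',SL,degrees=True).as_matrix(); gp=np.array([0,0,159.]); rel=gp+S@(rel-gp); Rrel=S@Rrel\nRs=/" st.py; python3 - <<'E'
from st import *
T=Rs@Rrel.T; n=Rs[:,2]
print("turn",(R.from_matrix(Rt.T@T).as_rotvec()/(np.pi/2)).round(4))
tgt=PINS[1][1]+48*n-T@rel; print("shift in present tool axes",(Rt.T@(tgt-o['position'])/25).round(3))
E
python3 st.py
```

```text
turn [-0.0007  0.0662 -0.0006]
shift in present tool axes [-0.64  -0.019  0.091]
12.4167 [405.8 256.3 357.1] F [ 0.2 -0.8 -4.3] tq [ 0.11  0.94 -0.05]
tilt err deg [-0.07 -5.96 -0.05]
R face rel pin (pin axes) [ 5.  76.3 56.6] tool shift to pin/25 [ 0.196 -3.05   2.267]
L face rel pin (pin axes) [ 5.1  0.2 56.5] tool shift to pin/25 [ 0.203 -0.004  2.26 ]
```

Call:
drive_tool --commands "-0.64 -0.02 0.09 0 0.066 0; 0 0 0 0 0 0; 0 0 0 0 0 0; 0 0 0 0 0 0"

```text
time: 12.75
position: [420.5, 253.9, 363.5]
eef_rot: [0.209, 0.066, 0.976, -0.014]
contact_force: [-0.7, 0.3, -5.6]
gripper_width: 0.214
finger_force: 60.0
```

```bash
python3 look.py 4; python3 st.py; python3 slip.py 4
```

```text
scene pan changed px 219 (np.float64(304.8), np.float64(197.3))
side pan changed px 4 (np.float64(279.5), np.float64(184.2))
12.85 [420.1 254.2 363.5] F [ 0.5 -0.4 -5.2] tq [ 0.15  0.78 -0.  ]
tilt err deg [-0.06 -0.16 -0.03]
R face rel pin (pin axes) [ 0.1 76.2 48.9] tool shift to pin/25 [-0.197 -3.048  1.948]
L face rel pin (pin axes) [ 0.2  0.1 48.8] tool shift to pin/25 [-0.191 -0.002  1.942]
4 scene [(-8.0, 100.2, -1.0, 1.0), (-7.0, 100.0, -1.0, 0.5), (-6.0, 99.9, -1.0, 0.5), (-5.0, 99.8, -1.0, 0.0)]
4 side [(1.0, 112.3, -0.5, 0.0), (0.0, 112.2, -0.5, 0.0), (-1.0, 112.1, 0.0, 0.5), (2.0, 111.6, -0.5, -0.5)]
```

Call:
drive_tool --commands "-0.1 0 1 0 0 0; -0.1 0 1 0 0 0; -0.08 0 0.85 0 0 0; 0 0 0 0 0 0"

```text
time: 13.18
position: [454.0, 250.9, 302.0]
eef_rot: [0.209, 0.064, 0.976, -0.013]
contact_force: [-20.9, 2.3, 11.3]
gripper_width: 0.211
finger_force: 71.6
```

Call:
drive_tool --commands "0.1 0 -1 0 0 0; 0.1 0 -1 0 0 0; 0.08 0 -0.85 0 0 0; 0 0 0 0 0 0; 0 0 0 0 0 0"

```text
time: 13.6
position: [420.1, 254.8, 364.5]
eef_rot: [0.21, 0.064, 0.976, -0.013]
contact_force: [0.6, -0.7, -5.4]
gripper_width: 0.217
finger_force: 65.6
```

```bash
python3 look.py 5; python3 st.py; python3 slip.py 5; python3 chk.py 4 5 | grep scene
```

```text
scene pan changed px 320 (np.float64(310.7), np.float64(195.9))
side pan changed px 54 (np.float64(282.4), np.float64(175.3))
13.7 [420.4 254.4 362.8] F [-0.2 -0.8 -5.5] tq [ 0.15  0.82 -0.03]
tilt err deg [-0.05 -0.04  0.  ]
R face rel pin (pin axes) [-0.4 76.5 48. ] tool shift to pin/25 [-0.216 -3.06   1.911]
L face rel pin (pin axes) [-0.3  0.4 47.9] tool shift to pin/25 [-0.211 -0.014  1.905]
5 scene [(-8.0, 95.5, -0.5, -0.5), (-7.0, 95.3, -0.5, -1.0), (-6.0, 94.8, -0.5, -1.5), (-5.0, 94.7, -0.5, -1.5)]
5 side [(-3.0, 116.5, -0.5, -0.5), (-2.0, 116.5, -0.5, -0.5), (-4.0, 116.3, 0.0, 0.0), (-5.0, 116.0, 0.0, 0.0)]
scene -20  52, 51,> 51, 51, |  57, 58,> 56, 58, |  68,143,> 69,143, |  75,101,> 75,100, |  64,122,> 63,108, |  66,153,> 65,152,
scene 0  55, 55,> 54, 54, |  77, 98,> 77, 97, |  75,130,> 75,130, |   6,100,>  6,100, |   8,112,>  4,109, |   8,135,>  6,135,
scene 20  63, 82,> 64, 82, |  93, 98,> 93, 98, |  78, 98,> 77, 98, |   6,100,>  8,101, |   5,100,>  7,100, |   6,100,> 59, 92,
scene 40  57, 90,> 57, 90, |  86, 94,> 87, 95, |  75, 99,> 75,100, |   6,100,>  7,101, |   4,100,> 54, 86, |   6,100,> 76, 97,
scene 60   8,106,>  6,106, |   8,100,>  8,100, |   7,100,>  8,100, |   5,100,> 29, 97, |   5,100,> 78, 89, |   5,100,> 11,100,
scene 80   7,118,>  6,117, |   7,114,>  7,114, |   6,113,>  7,114, |   6,111,>  7,111, |   6,110,>  6,110, |   7,110,>  7,111,
scene 100  16,182,> 16,182, |  14,183,> 13,182, |  13,182,> 14,182, |  10,182,>  9,182, |  13,181,> 10,182, |  11,180,> 10,180,
```

The left insert now shows white in the pan too, at about x 40–60, y 38–60. The head yielded roughly 3° more. Next I'll carry the mallet clear along −y and plan the set-down beside the stand, head at about (550, −50).

Call:
drive_tool --commands "0 -0.9 -0.4 0 0 0; 0 -0.9 -0.4 0 0 0; 0 -0.95 0 0 0 0; 0 -0.95 0 0 0 0; 0 -0.95 0 0 0 0"

```text
time: 14.12
position: [396.9, 139.2, 380.7]
eef_rot: [0.207, 0.065, 0.976, -0.014]
contact_force: [-0.1, 0.1, -5.7]
gripper_width: 0.214
finger_force: 64.3
```

Call:
drive_tool --commands "0 -0.95 0 0 0 0; 0 -0.95 0 0 0 0; 0 -0.95 0 0 0 0; 0 -0.95 0 0 0 0; 0 -0.95 0 0 0 0"

```text
time: 14.53
position: [381.0, 21.3, 380.7]
eef_rot: [0.207, 0.065, 0.976, -0.014]
contact_force: [0.3, -0.9, -5.5]
gripper_width: 0.212
finger_force: 64.3
```

Call:
drive_tool --commands "0 -0.9 0 0 0 0; 0 -0.5 0 0 0 0; 0 0 0 0 0 0"

```text
time: 14.78
position: [376.6, -14.2, 380.8]
eef_rot: [0.207, 0.067, 0.976, -0.015]
contact_force: [-1.0, 0.4, -5.3]
gripper_width: 0.214
finger_force: 64.2
```

```bash
sed -i 's/^SL=.*/SL=-9.0/' st.py; python3 look.py 6; python3 slip.py 6; python3 chk.py 5 6 | grep scene; cat > place.py <<'E'
import sys
from st import *
x,y,z=map(float,sys.argv[1:4])
T=R.from_euler('z',np.radians(-5)).as_matrix()@Rrel.T
print(o['time'],"pos",o['position'].round(1),"face",face.round(1),"turn",(R.from_matrix(Rt.T@T).as_rotvec()/(np.pi/2)).round(4))
t=np.array([x,y,z])-T@rel; print("tcp target",t.round(1),"shift present axes",(Rt.T@(t-o['position'])/25).round(3),"in turned axes",(T.T@(t-o['position'])/25).round(3)); print("down in turned axes",(T.T@[0,0,-1]).round(3))
E
python3 place.py 550 -50 100
```

```text
scene pan changed px 260 (np.float64(311.1), np.float64(197.6))
side pan changed px 57 (np.float64(282.3), np.float64(175.7))
6 scene [(0.0, 101.5, -1.0, -1.0), (1.0, 101.3, -1.0, -1.5), (-2.0, 101.2, -1.0, -0.5), (-1.0, 101.2, -1.0, -1.0)]
6 side [(0.0, 109.5, -0.5, 1.0), (-1.0, 109.2, -0.5, 1.0), (-2.0, 109.0, 0.0, 1.5), (1.0, 108.9, -0.5, 0.5)]
scene -20  51, 51,> 52, 52, |  56, 58,> 57, 59, |  69,143,> 70,144, |  75,100,> 77,139, |  63,108,> 64,154, |  65,152,> 66,153,
scene 0  54, 54,> 55, 55, |  77, 97,> 78, 99, |  75,130,> 75,132, |   6,100,>  7,143, |   4,109,>  8,156, |   6,135,>  7,136,
scene 20  64, 82,> 64, 82, |  93, 98,> 94, 99, |  77, 98,> 77, 98, |   8,101,>  6,102, |   7,100,>  9,101, |  59, 92,> 63, 92,
scene 40  57, 90,> 57, 90, |  87, 95,> 88, 95, |  75,100,> 75,100, |   7,101,>  6,101, |  54, 86,> 61, 89, |  76, 97,> 79,103,
scene 60   6,106,>  5,106, |   8,100,>  7,100, |   8,100,>  8,101, |  29, 97,> 33, 99, |  78, 89,> 76, 89, |  11,100,>  8,101,
scene 80   6,117,>  7,119, |   7,114,>  8,115, |   7,114,>  6,114, |   7,111,>  5,111, |   6,110,>  8,111, |   7,111,>  6,110,
scene 100  16,182,> 17,183, |  13,182,> 14,184, |  14,182,> 13,183, |   9,182,> 12,183, |  10,182,> 13,182, |  10,180,>  9,181,
14.8833 pos [376.7 -12.6 381.1] face [521.4 -31.8 231.2] turn [-0.0042  0.366  -0.0308]
tcp target [509.2 -46.9 305.1] shift present axes [-3.735 -0.646  4.982] in turned axes [-5.806 -0.907  2.155]
down in turned axes [-0.156  0.     0.988]
```

Call:
drive_tool --commands "0 0 0 -0.0008 0.0732 -0.0062; 0 0 0 -0.0008 0.0732 -0.0062; 0 0 0 -0.0008 0.0732 -0.0062; 0 0 0 -0.0008 0.0732 -0.0062; 0 0 0 -0.0008 0.0732 -0.0062"

```text
time: 15.3
position: [377.2, -11.3, 381.9]
eef_rot: [-0.08, 0.041, 0.996, 0.002]
contact_force: [0.3, 0.3, -7.2]
gripper_width: 0.212
finger_force: 64.1
```

Call:
drive_tool --commands "-0.83 -0.13 0.3 0 0 0; -0.83 -0.13 0.3 0 0 0; -0.83 -0.13 0.3 0 0 0; -0.83 -0.13 0.3 0 0 0; -0.83 -0.13 0.3 0 0 0"

```text
time: 15.72
position: [473.3, -35.6, 327.8]
eef_rot: [-0.077, 0.041, 0.996, 0.002]
contact_force: [0.6, 0.0, -5.6]
gripper_width: 0.213
finger_force: 64.1
```

Call:
drive_tool --commands "-0.83 -0.13 0.3 0 0 0; -0.83 -0.13 0.3 0 0 0; 0 0 0 0 0 0; 0 0 0 0 0 0; 0 0 0 0 0 0"

```text
time: 16.13
position: [509.7, -45.2, 307.3]
eef_rot: [-0.078, 0.041, 0.996, 0.003]
contact_force: [0.4, -0.5, -5.0]
gripper_width: 0.212
finger_force: 64.1
```

```bash
python3 place.py 550 -50 10;python3 look.py 7; python3 slip.py 7; python3 - <<'E'
import cv2,numpy as np
from bench import viewer
from st import *
cs=[]
for n in ("side","scene"):
    im=cv2.imread(f"pics/{n}7.png");c=proj(viewer.camera_model(n),face+[0,0,46]).astype(int)
    cs.append(cv2.resize(im[c[1]-65:c[1]+65,c[0]-60:c[0]+40],None,fx=4,fy=4,interpolation=cv2.INTER_CUBIC))
cv2.imwrite("pics/place.png",cv2.convertScaleAbs(np.hstack(cs),alpha=1.3))
E
```

```text
16.1333 pos [509.7 -45.2 307.3] face [550.7 -48.4 102.2] turn [-0.0007  0.0008  0.0022]
tcp target [509.2 -46.9 215.1] shift present axes [-0.559 -0.064  3.643] in turned axes [-0.563 -0.066  3.642]
down in turned axes [-0.156  0.     0.988]
scene pan changed px 266 (np.float64(311.1), np.float64(197.6))
side pan changed px 58 (np.float64(282.0), np.float64(175.9))
7 scene [(-1.0, 71.9, -0.5, -1.0), (-7.0, 71.8, 1.0, 0.0), (0.0, 71.8, -0.5, -1.5), (1.0, 71.8, -0.5, -1.5)]
7 side [(-1.0, 85.9, -1.5, 0.0), (-2.0, 85.8, -1.5, 0.5), (-3.0, 85.3, -1.5, 0.5), (1.0, 85.3, -1.5, -0.5)]
```

View pics/place.png

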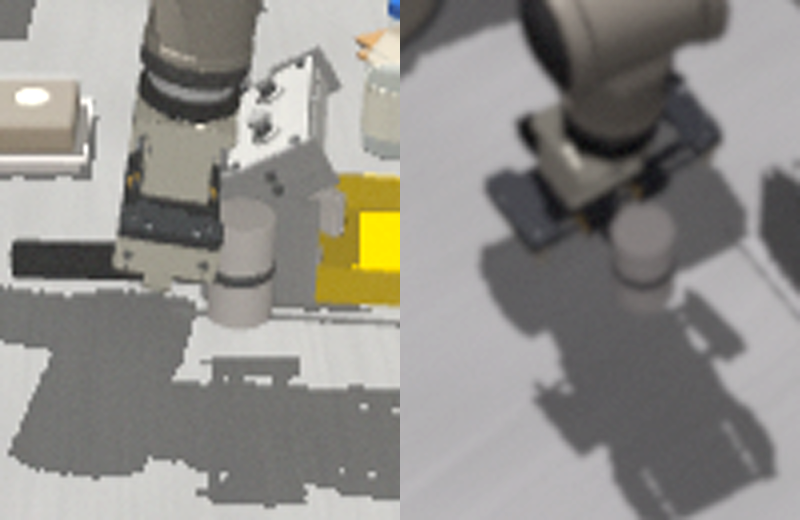

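The picture shows the mallet upright, handle level and clear of the stand. Lowering it.

Call:
drive_tool --commands "-0.15 0 0.98 0 0 0; -0.15 0 0.98 0 0 0; -0.15 0 0.98 0 0 0; -0.08 0 0.5 0 0 0; 0 0 0 0 0 0"

```text
time: 16.65
position: [508.4, -45.6, 218.8]
eef_rot: [-0.079, 0.042, 0.996, 0.003]
contact_force: [-0.0, -0.8, -4.4]
gripper_width: 0.214
finger_force: 64.1
```

Call:
drive_tool --commands "-0.03 0 0.16 0 0 0; -0.02 0 0.1 0 0 0; 0 0 0 0 0 0; 0 0 0 0 0 0"

```text
time: 16.98
position: [510.2, -46.1, 215.1]
eef_rot: [-0.076, 0.042, 0.996, 0.003]
contact_force: [0.6, 0.6, -4.7]
gripper_width: 0.215
finger_force: 64.1
```

Call:
drive_tool --commands "-0.015 0 0.08 0 0 0; 0 0 0 0 0 0; 0 0 0 0 0 0"

```text
time: 17.23
position: [510.0, -46.1, 212.3]
eef_rot: [-0.077, 0.042, 0.996, 0.003]
contact_force: [-0.3, 0.1, -4.8]
gripper_width: 0.216
finger_force: 64.1
```

Call:
drive_tool --commands "-0.015 0 0.08 0 0 0; 0 0 0 0 0 0; 0 0 0 0 0 0"

```text
time: 17.48
position: [510.0, -46.1, 209.9]
eef_rot: [-0.077, 0.042, 0.996, 0.003]
contact_force: [-0.1, -0.2, -4.9]
gripper_width: 0.214
finger_force: 64.1
```

Call:
drive_tool --commands "-0.015 0 0.08 0 0 0; 0 0 0 0 0 0; 0 0 0 0 0 0"

```text
time: 17.73
position: [510.0, -46.1, 207.9]
eef_rot: [-0.077, 0.042, 0.996, 0.003]
contact_force: [0.7, 0.2, -5.6]
gripper_width: 0.214
finger_force: 64.1
```

Call:
drive_tool --commands "-0.012 0 0.06 0 0 0; 0 0 0 0 0 0; 0 0 0 0 0 0"

```text
time: 17.98
position: [510.1, -46.1, 206.4]
eef_rot: [-0.077, 0.042, 0.996, 0.003]
contact_force: [-0.3, -0.4, -3.6]
gripper_width: 0.211
finger_force: 64.1
```

Call:
drive_tool --commands "-0.012 0 0.06 0 0 0; 0 0 0 0 0 0; 0 0 0 0 0 0"

```text
time: 18.23
position: [510.2, -46.1, 204.9]
eef_rot: [-0.077, 0.042, 0.996, 0.003]
contact_force: [-0.2, 0.7, -6.2]
gripper_width: 0.215
finger_force: 64.1
```

Call:
drive_tool --commands "-0.008 0 0.04 0 0 0; 0 0 0 0 0 0; 0 0 0 0 0 0"

```text
time: 18.48
position: [510.3, -46.1, 204.0]
eef_rot: [-0.077, 0.042, 0.996, 0.003]
contact_force: [0.1, 0.1, -4.0]
gripper_width: 0.218
finger_force: 64.2
```

Call:
drive_tool --commands "-0.008 0 0.04 0 0 0; 0 0 0 0 0 0; 0 0 0 0 0 0"

```text
time: 18.73
position: [510.2, -46.1, 203.6]
eef_rot: [-0.077, 0.042, 0.996, 0.003]
contact_force: [-4.9, 0.5, 4.3]
gripper_width: 0.216
finger_force: 66.2
```

Call:
drive_tool --commands "-0.008 0 0.04 0 0 0; 0 0 0 0 0 0; 0 0 0 0 0 0"

```text
time: 18.98
position: [510.1, -46.1, 203.5]
eef_rot: [-0.077, 0.042, 0.996, 0.003]
contact_force: [-7.6, 1.0, 14.3]
gripper_width: 0.211
finger_force: 67.0
```

Call:
drive_tool --commands "0.004 0 -0.02 0 0 0; 0 0 0 0 0 0; 0 0 0 0 0 0; 0 0 0 0 0 0" --newtons 5

```text
time: 19.32
position: [510.3, -46.2, 203.7]
eef_rot: [-0.077, 0.042, 0.996, 0.003]
contact_force: [-6.6, 1.7, 10.2]
gripper_width: 0.217
finger_force: 8.6
```

Call:
drive_tool --commands "0 0 0 0 0 0; 0 0 0 0 0 0; 0 0 0 0 0 0; 0 0 0 0 0 0; 0 0 0 0 0 0" --grip 0

```text
time: 19.73
position: [510.6, -46.3, 203.0]
eef_rot: [-0.077, 0.042, 0.996, 0.003]
contact_force: [-2.3, -0.3, 6.6]
gripper_width: 0.489
finger_force: 3.1
```

Call:
drive_tool --commands "0 0 0 0 0 0; 0 0 0 0 0 0; 0 0 0 0 0 0; 0 0 0 0 0 0; 0 0 0 0 0 0"

```text
time: 20.15
position: [510.6, -46.2, 203.0]
eef_rot: [-0.077, 0.042, 0.996, 0.003]
contact_force: [-1.8, -0.7, 6.7]
gripper_width: 0.5
finger_force: 3.1
```

The force that remains is the gripper body resting on the head's rim, so I'll lift straight up gently.

Call:
drive_tool --commands "0.015 0 -0.1 0 0 0; 0.03 0 -0.2 0 0 0; 0.08 0 -0.5 0 0 0; 0.15 0 -0.98 0 0 0; 0.15 0 -0.98 0 0 0"

```text
time: 20.57
position: [510.3, -46.0, 272.5]
eef_rot: [-0.078, 0.042, 0.996, 0.003]
contact_force: [1.3, 0.3, -0.2]
gripper_width: 0.502
finger_force: 0.0
```

Call:
drive_tool --commands "0.15 0 -0.98 0 0 0; 0.15 0 -0.98 0 0 0; 0.15 0 -0.98 0 0 0; 0.15 0 -0.98 0 0 0; 0 0 0 0 0 0"

```text
time: 20.98
position: [511.5, -46.2, 376.4]
eef_rot: [-0.073, 0.042, 0.996, 0.002]
contact_force: [0.6, -0.6, -0.1]
gripper_width: 0.503
finger_force: 0.0
```

```bash
python3 look.py 8; python3 - <<'E'
import cv2
from bench import viewer,ctrl
from h import *
ob=ctrl.get_obs();print(ob['position'].round(1),ob['contact_force'].round(1),ob['finger_force'])
Rz=R.from_euler('z',-5,degrees=True).as_matrix();th=np.linspace(0,2*np.pi,60,endpoint=False)
for n in("scene","side"):
    m=viewer.camera_model(n);g=cv2.cvtColor(cv2.imread(f"pics/{n}8.png"),cv2.COLOR_BGR2GRAY).astype(np.float32)
    G=cv2.magnitude(cv2.Sobel(g,cv2.CV_32F,1,0),cv2.Sobel(g,cv2.CV_32F,0,1));G=cv2.GaussianBlur(np.minimum(G,150),(0,0),.7)
    r=[]
    for a in range(-12,13,2):
        Rr=Rz@R.from_euler('y',a,degrees=True).as_matrix()
        uv=np.array([proj(m,np.array([550,-49,46])+Rr@[26*np.cos(t),26*np.sin(t),z]) for z in(-46,46) for t in th],np.float32);h=cv2.convexHull(uv)[:,0]
        p=np.concatenate([np.linspace(h[i],h[(i+1)%len(h)],max(2,int(np.linalg.norm(h[i]-h[(i+1)%len(h)])*2))) for i in range(len(h))])
        r.append(max((round(float(cv2.remap(G,(p[:,0]+dx).astype(np.float32)[None],(p[:,1]+dy).astype(np.float32)[None],1).mean()),1),a,float(dx),float(dy)) for dx in np.arange(-4,4.1,.5) for dy in np.arange(-4,4.1,.5)))
    print(n,sorted(r)[::-1][:4])
    # bystanders/inserts: change against the first picture away from arm
    d=cv2.absdiff(cv2.imread(f"pics/{n}0.png"),cv2.imread(f"pics/{n}8.png")).max(2)>45
    for nm,q in (("roll",(797,46,20)),("box1",(None,)),):
        if q[0]: c=proj(m,q).astype(int);print(nm,d[c[1]-18:c[1]+18,c[0]-18:c[0]+18].sum())
    nl,_,s,ce=cv2.connectedComponentsWithStats(d.astype(np.uint8));print([(s[i,4].item(),ce[i].round().astype(int).tolist()) for i in range(1,nl) if s[i,4]>25])
E
```

```text
scene pan changed px 269 (np.float64(311.1), np.float64(197.7))
side pan changed px 57 (np.float64(282.3), np.float64(175.7))
[510.8 -46.  372.2] [-0.9  0.2 -0.5] 0.0
scene [(66.7, -2, 0.5, -4.0), (66.6, -4, 0.5, -4.0), (66.2, 0, 0.0, -4.0), (66.2, -6, 0.5, -4.0)]
roll 0
[(38, [156, 7]), (1650, [202, 18]), (1118, [288, 25]), (42, [171, 20]), (89, [159, 25]), (37, [301, 43]), (91, [161, 47]), (85, [227, 51]), (1457, [212, 77]), (175, [142, 98]), (354, [251, 114]), (774, [283, 119]), (63, [216, 108]), (234, [196, 114]), (61, [223, 130]), (52, [193, 128]), (173, [202, 136]), (45, [157, 142]), (110, [217, 149]), (4996, [244, 205]), (44, [160, 152]), (105, [182, 156]), (101, [324, 193]), (161, [303, 201]), (305, [200, 217]), (236, [220, 247])]
side [(101.6, 0, 0.5, -0.5), (101.5, 2, 0.0, -0.5), (100.7, -2, 0.0, -0.5), (97.9, -4, 0.5, -0.5)]
roll 0
[(136, [38, 9]), (321, [89, 9]), (29, [121, 3]), (8356, [174, 77]), (52, [116, 19]), (154, [39, 31]), (2135, [24, 109]), (102, [41, 59]), (89, [166, 72]), (30, [242, 109]), (408, [242, 153]), (79, [30, 143]), (1111, [180, 167]), (140, [40, 153]), (100, [45, 166]), (67, [74, 172]), (70, [282, 173]), (418, [62, 183]), (37, [93, 183]), (58, [114, 192]), (4617, [245, 226]), (411, [57, 212]), (459, [132, 215]), (187, [163, 204]), (126, [91, 235]), (116, [106, 241])]
```

```bash
python3 - <<'E'
from h import *
from bench import viewer
s=viewer.camera_model("scene");d=viewer.camera_model("side")
p,e=tri([(s,(324,193)),(d,(282.2,174.5))]);print(p.round(1),np.round(e,1)); print(R.from_euler('z',7.6,degrees=True).apply(p-[599,194,0]).round(0))
E
```

```text
[656.3 228.4  21. ] [7.3 7.3]
[52. 42. 21.]
```

```bash
python3 -c "
from bench import hand_in
print(hand_in())"
```

```text
the job is handed in; nothing more can be done
None
```

I handed the job in at about 21 s: one blow to each pin knocked its insert into the pan, and the mallet stands upright on its face about 100 mm beside the stand, not on its original spot. The label roll's spot looks unchanged; I didn't check the boxes and bottle separately, but the arm never met unexpected force near them.

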